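# Put the finger plane away in its latched case

## Robot

A 7-joint arm with a two-finger parallel gripper is mounted at the origin on the work surface. World frame = base frame: x ahead of the robot, y to its left, z up, the work surface at z = 0. Lengths are in m, angles in rad, forces in N, time in s.
With the tool pointing down it reaches from about 0.375 to 0.925 m from the base axis. Payload 3.1 kg.
Tool frame: the origin (TCP) lies between the finger pads; the fingertips stand 19 mm ahead of it and the grasp point (between the pads) is the TCP; z points along the fingers, y is the direction in which the jaws open and shut (so a half turn about z gives the same grasp; the last joint's range is limited). The gripper opens to 85 mm and grips with 20 to 120 N. Pads are 22 mm wide; open, the fingers measure 114 mm over their backs; the gripper's body (76 mm by 85 mm) begins 54 mm behind the grasp point. The pads swing forward as they close: fully open they stand 13 mm farther back than shut.
Start: joints at [1.059, 0.383, 0.044, 1.598, -0.018, 1.161, -0.05], TCP at [0.261, -0.595, 0.25] pointing down, gripper open.
Joint ranges: [-2.61, 2.61], [-0.41, 2.15], [-1.48, 1.57], [0, 2.5], [-1.57, 4.71], [0.05, 1.97], [-2.85, 2.85]. Speed limits (rad/s): [2.79, 2.79, 3.14, 3.14, 3.14, 3.14, 3.14].

## Interface

Orientations are given as a unit quaternion [x, y, z, w].
In Python, from bench import move_ptp, movel, move_j, move_gripper, pause, inverse_kinematics, read_camera, camera_params, MotionError, sign_off, look_for, tip_of, read_time_s, read_qpos, read_joint_vel, read_effort, read_eef_pos, read_tcp_rot, read_ft_force, read_ft_torque, read_finger_gap gives the robot as it stands. Calls block until the motion is done:
- move_ptp(position, orientation): joint-space move of the TCP to a pose.
- movel(position, orientation=None, speed=0.15): straight line of the TCP; orientation=None keeps the orientation; speed is the mean speed in m/s.
- move_j(angles): joint-space move.
- move_gripper(opening, effort=None): finger opening in m; effort is the grip in N (None keeps the last); returns when the fingers have stopped.
- pause(seconds).
- inverse_kinematics(position, orientation): joint angles nearest the present ones, or None.
- read_camera(name): name is "scene" or "top"; returns the picture (384x512x3 uint8, red, green, blue); there is no depth.
- camera_params(name): a dict with "K" (3x3 intrinsics, pixels), "camera_from_world" (4x4, takes a point from world to camera coordinates). Camera axes: x right, y down, z forward; pixel columns grow to the right and rows downward; lengths in m; the calibration is good to about 2 mm. A picture is of the moment at which its call begins. camera_params takes no time and is no camera call.
A pose or a line that the arm cannot do raises MotionError and nothing moves.
- sign_off(): hands the job in, once; it reports no verdict.
Trained networks look in the newest picture that a camera, given by its name, has taken for a name from the list of things; names that differ only in an ending like _2 or _b are one class to them, and where a whole thing is asked for, a point or a joint stands for the part that bears it (a point fixed in the world has none). Each returns a list of dicts, best first, with "confidence" (0 to 1); they miss things now and then, are a little off and sometimes report something else, mostly with a low value. They report only what shows in the picture. A call takes as long as a camera call. They do not tell look-alikes from the thing itself.
- look_for(camera, name): "at" ([column, row] in pixels, amid what is visible of it).
- tip_of(camera, name): "at" ([column, row] in pixels: a listed point, or the origin of a listed thing).
Readings, each from a call of its own:
- read_time_s(): time.
- read_qpos(): joint angles.
- read_joint_vel(): joint speeds.
- read_effort(): joint torques, N m.
- read_eef_pos(): TCP position.
- read_tcp_rot(): TCP orientation.
- read_ft_force(): force on the tool from outside, world axes, zero at the start.
- read_ft_torque(): the same for the moment, N m.
- read_finger_gap(): finger opening in m.
Only numpy, scipy, OpenCV 4.12 (cv2) and the standard library are available. Lean on these libraries where they do the work, as an engineer would, in place of code of your own. Each camera call takes 0.05 s, during which the arm holds its last target.

## Task

Put the little brass finger plane away in the low black case with the sprung aluminium lid: gently press the case's thumb button until the lid pops open by itself, set the plane down inside on its sole, and snap the lid shut so that it stays latched. The button, lid and case are light work: feel for the button and the click and never lean hard on them (keep well under 30 N), set the plane down rather than dropping it, and leave everything else on the bench as it is.

Things in the scene. Friction and masses are not known exactly. Their poses are not given: they have to be found in the camera images.
- case: Low black case screwed to the bench. Origin on its underside, z up; it spans x -66 to +52 mm, y -44 to +44 mm. Rear part (x -16 to +52): open-topped box, rim 40 mm high, under the lid. Front part (x -66 to -16): closed deck 24 mm high, carrying the thumb button.
- case_deck (a point): Point on the deck's top straight below the middle of the thumb button (case x = -52, y = 0, z = 24 mm). The button is a grey flat pad, 18 mm (x) by 26 mm (y), on a screw-adjusted stem: its top stands anywhere from 11 to 25 mm above this point, different every time, so feel for it. It presses straight down 5.5 mm to a hard stop, taking 2.5 N at first, 5 N at the stop; the latch lets go after about 4 mm.
- case_hook (a point): Top of the steel latch hook between button and lid, as it stands at rest (case x = -21, z = 59.5 mm; the point does not move). The hook is 16 mm wide (y), spans case x -27 to -15 mm and tips up to 7 mm towards the button when the button is pressed.
- case_bed (a point): Centre of the inner floor of the box part, axes like the case's, 5 mm above the case's underside. The inside is 60 mm (x) by 80 mm (y), 35 mm deep, with walls 4 mm thick.
- case_hinge (a point): Middle of the lid's hinge line, which runs along the case's y at x = +52 mm, 40 mm above the case's underside. Axes like the case's.
- lid_edge (a point): Middle of the lid's free (front) edge on its outer face; moves with the lid. The lid is an aluminium plate, 66 mm from hinge to free edge, 88 mm wide, 6 mm thick; shut, its underside lies level with the hinge line, its outer face 46 mm above the case's underside.
- lid (a joint): Lid angle, rad: 0 shut, about 0.02 latched, 2.1 fully open. Unlatched, a spring throws it up and over the hinge and holds it at 2.1 (0.05 N m open, 0.14 N m shut). Shut it by pushing its outer face from behind, over and down; in the last 13 mm at the free edge its nose rides over the hook, needing up to about 8 N there, then clicks under it and stays.
- plane: Brass finger plane 46 mm long (x), 18 mm wide (y) and 24 mm high, weighing 0.11 to 0.22 kg; flat sides from the sole to 14 mm above it, a steel blade and a brass knob on top. Origin: centre of its sole, z up. It may lie in the case either way round and at any yaw.
- tin: Bystander: plain closed aluminium tin 109 x 89 x 43 mm fixed to the bench, without button or latch. Origin on its underside.
- glue: Bystander: white glue bottle, 56 mm across, 120 mm high.
- mug: Bystander: white mug, 80 mm across, 95 mm high.
- sander: Bystander: cork sanding block 85 x 55 x 35 mm.
- bridge: Bystander: dark wooden guitar bridge 150 x 30 x 11 mm, lying beyond the plane.
- chisel: Bystander: wooden-handled chisel, 240 mm long, lying.
- mallet: Bystander: hammer, lying.
Mind the look-alikes: they are no part of the job. Several things look just like the plane: the one meant starts farthest to the robot's left.

How it is judged:
On the way, in this order (a step that is already met when the one before it is completed fails the run):
1. the lid has sprung open (value of joint lid above 1.7 rad), for 0.2 s.
2. the plane lies inside the open case on its sole, let go (x of plane in the frame of case_bed between -0.022 and 0.022 m and y of plane in the frame of case_bed between -0.034 and 0.034 m and z of plane in the frame of case_bed below 0.006 m and angle between plane's own z axis and vertical below 0.2 rad and value of joint lid above 1 rad and contact force between the fingers and plane below 0.1 N), for 0.2 s.
At the end, for the whole second after the job is handed in: The lid is latched shut (angle below 0.06 rad, at rest, nothing holding it) with the plane inside at rest on the case's floor: its sole's centre within 22 mm (x) and 34 mm (y) of the floor's centre, less than 6 mm above the floor, tilted less than 0.2 rad (x of plane in the frame of case_bed between -0.022 and 0.022 m and y of plane in the frame of case_bed between -0.034 and 0.034 m and z of plane in the frame of case_bed below 0.006 m and angle between plane's own z axis and vertical below 0.2 rad and value of joint lid below 0.06 rad and velocity of joint lid below 0.1 rad/s and linear speed of plane below 0.02 m/s); the robot touches nothing.
It fails at once if the robot presses on the case, its lid or its button with more than 30 N (contact force between any of the fingers, the arm and case above 30 N).
It fails at once if the plane is dropped or rammed into the case (more than 40 N between them) (contact force between plane and case above 40 N).
It fails at once if a bystander is moved by more than 20 mm (distance of any of glue, mug, sander, bridge, chisel, mallet from where it was at the start of the episode above 0.02 m).
It also fails if it takes over 64 s, if anything falls off the work surface, if the arm or the gripper's body presses on something with over 40 N, if the wrist force passes 120 N, or if a joint passes its speed limit or range.

## Working session

There is one attempt and no reset: what is moved stays moved. The work goes in short steps, each a Python script; the robot and the scene stay as the last script left them, time stands still between calls to the robot, and variables do not carry over. Pictures are saved under pics/ and viewed, and the job is handed in when it is done.

```bash
ls; mkdir -p pics
python3 - <<'E'
from bench import *
import cv2,numpy as np
for c in ["scene","top"]:
    im=read_camera(c); cv2.imwrite(f"pics/{c}0.png",cv2.resize(im[:,:,::-1],(800,600),interpolation=cv2.INTER_CUBIC))
    cv2.imwrite(f"pics/{c}0_raw.png",im[:,:,::-1])
    p=camera_params(c); print(c,np.round(p["K"],1).tolist(),np.round(p["camera_from_world"],3).tolist())
    for n in ["case","case_deck","case_hook","case_bed","case_hinge","lid_edge","plane","tin"]:
        print(n,"L",[(np.round(d["at"],1).tolist(),round(d["confidence"],2)) for d in look_for(c,n)][:5],"T",[(np.round(d["at"],1).tolist(),round(d["confidence"],2)) for d in tip_of(c,n)][:5])
print(read_time_s(),read_eef_pos(),read_tcp_rot(),read_ft_force())
E
```

```text
pics
scene [[373.6, 0.0, 252.5], [0.0, 373.6, 196.3], [0.0, 0.0, 1.0]] [[0.67, 0.743, -0.016, -0.334], [0.587, -0.543, -0.6, -0.27], [-0.455, 0.392, -0.799, 1.28], [0.0, 0.0, 0.0, 1.0]]
case L [([183.0, 248.3], 0.9)] T [([184.1, 253.1], 0.56)]
case_deck L [([180.2, 247.4], 0.61)] T [([175.1, 231.7], 0.83)]
case_hook L [([282.1, 236.0], 0.66), ([183.0, 249.7], 0.64), ([109.6, 249.8], 0.27)] T [([177.1, 234.8], 0.85)]
case_bed L [([183.8, 250.2], 0.82)] T [([187.4, 255.9], 0.83)]
case_hinge L [([182.9, 246.6], 0.94), ([110.3, 250.6], 0.43)] T [([187.1, 259.3], 0.6)]
lid_edge L [([184.2, 253.5], 0.71)] T [([177.7, 240.9], 0.72)]
plane L [([182.3, 246.6], 0.69), ([231.9, 221.2], 0.59), ([253.8, 200.9], 0.49)] T [([230.7, 225.9], 0.71), ([252.5, 203.3], 0.48)]
tin L [([304.1, 165.2], 0.79)] T [([303.4, 173.0], 0.82)]
top [[382.0, 0.0, 256.4], [0.0, 382.0, 191.0], [0.0, 0.0, 1.0]] [[0.037, -0.999, -0.006, -0.034], [-0.976, -0.035, -0.213, 0.538], [0.213, 0.014, -0.977, 1.172], [0.0, 0.0, 0.0, 1.0]]
case L [([322.6, 215.2], 0.77)] T [([321.4, 211.2], 0.78)]
case_deck L [([321.8, 212.4], 0.79)] T [([318.2, 226.9], 0.7)]
case_hook L [([320.9, 211.6], 0.63)] T [([320.8, 212.2], 0.58)]
case_bed L [([324.7, 208.5], 0.97), ([322.9, 205.3], 0.45)] T [([321.4, 206.0], 0.96)]
case_hinge L [([323.1, 210.3], 0.63)] T [([325.1, 191.3], 0.71), ([371.3, 158.8], 0.4)]
lid_edge L [([323.4, 205.1], 0.68)] T []
plane L [([269.3, 238.5], 0.5), ([276.6, 203.8], 0.41), ([247.0, 204.2], 0.38)] T [([245.9, 204.6], 0.62), ([276.7, 204.3], 0.62), ([269.5, 146.5], 0.54), ([268.8, 240.1], 0.5)]
tin L [([194.1, 200.5], 0.61)] T [([195.6, 198.7], 0.89), ([369.8, 163.1], 0.29)]
1.7 [ 0.26141011 -0.59513609  0.25026627] [ 9.78666681e-01  2.05454441e-01  2.99059502e-05 -1.30698662e-05] [-0.26188618 -0.18066074 -1.4791049 ]
```

View pics/scene0.png

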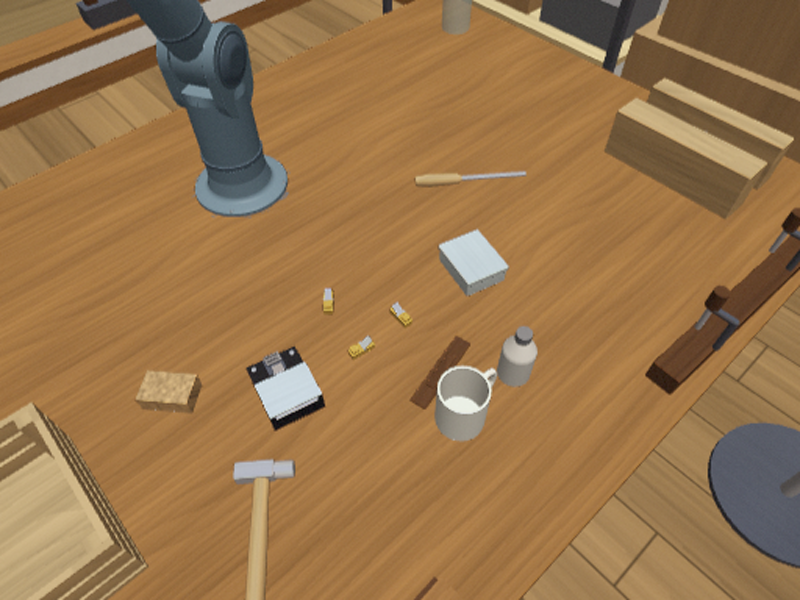

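View pics/top0.png

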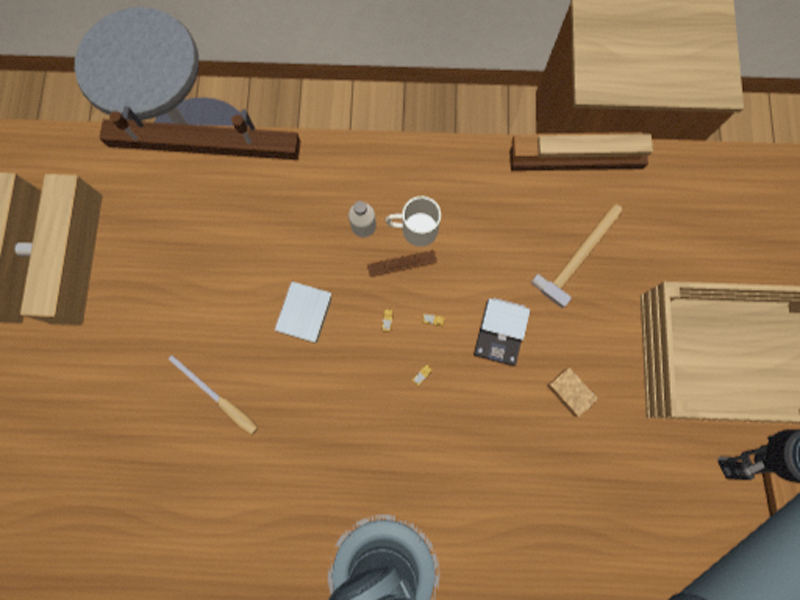

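Both pictures show three plane look-alikes. In the top view (800-scale) they are at A (387,320), B (433,320) and C (423,375). The image's left is the robot's left (+y), so A is the likely target. The case is at (503,332) with its button side towards the robot, and the tin at (303,312) is the case's look-alike. Next I'll crop closely and measure.

```bash
cat > h.py <<'E'
import numpy as np,cv2
from bench import *
def ray(c,uv):
    p=camera_params(c);K=np.array(p["K"]);T=np.array(p["camera_from_world"])
    R=T[:3,:3];o=-R.T@T[:3,3];d=R.T@np.linalg.solve(K,[uv[0],uv[1],1.]);return o,d
def atz(c,uv,z):
    o,d=ray(c,uv);return o+d*(z-o[2])/d[2]
def proj(c,P):
    p=camera_params(c);K=np.array(p["K"]);T=np.array(p["camera_from_world"])
    q=K@(T[:3,:3]@np.array(P)+T[:3,3]);return q[:2]/q[2]
def tri(uv1,uv2):
    o1,d1=ray("scene",uv1);o2,d2=ray("top",uv2)
    A=np.stack([d1,-d2],1);s=np.linalg.lstsq(A,o2-o1,rcond=None)[0]
    a=o1+d1*s[0];b=o2+d2*s[1];return (a+b)/2,np.linalg.norm(a-b)
E
python3 - <<'E'
from h import *
for n,uv in dict(A=(247,204.3),B=(276.7,204.1),C=(269,240)).items(): print(n,atz("top",uv,.012).round(3))
for n,uv in dict(A=(253.5,201.5),B=(231.4,222.5),C=(209.6,191.5)).items(): print(n,"scene",atz("scene",uv,.012).round(3))
for n,uv,z in [("hook",(320.8,212.2),.0595),("deck",(318.2,226.9),.024),("bed",(321.4,206),.005),("hinge",(325.1,191.3),.04)]: print(n,atz("top",uv,z).round(3))
for n,uv,z in [("hook",(177.1,234.8),.0595),("deck",(175.1,231.7),.024),("bed",(187.4,255.9),.005),("hinge",(187.1,259.3),.04),("edge",(177.7,240.9),.046)]: print(n,atz("scene",uv,z).round(3))
t=cv2.imread("pics/top0_raw.png");s=cv2.imread("pics/scene0_raw.png")
cv2.imwrite("pics/c1.png",cv2.resize(t[180:260,230:350],(780,520),interpolation=cv2.INTER_CUBIC))
cv2.imwrite("pics/c2.png",cv2.resize(s[180:280,150:280],(780,600),interpolation=cv2.INTER_CUBIC))
cv2.imwrite("pics/c3.png",cv2.resize(t[186:222,232:292],(800,480),interpolation=cv2.INTER_CUBIC))
E
```

```text
A [0.503 0.016 0.012]
B [ 0.507 -0.083  0.012]
C [ 0.388 -0.061  0.012]
A scene [0.499 0.003 0.012]
B scene [ 0.511 -0.087  0.012]
C scene [ 0.388 -0.065  0.012]
hook [ 0.477 -0.221  0.06 ]
deck [ 0.435 -0.218  0.024]
bed [ 0.507 -0.232  0.005]
hinge [ 0.55  -0.238  0.04 ]
hook [ 0.473 -0.228  0.06 ]
deck [ 0.439 -0.218  0.024]
bed [ 0.508 -0.233  0.005]
hinge [ 0.534 -0.246  0.04 ]
edge [ 0.48  -0.234  0.046]
```

View pics/c1.png

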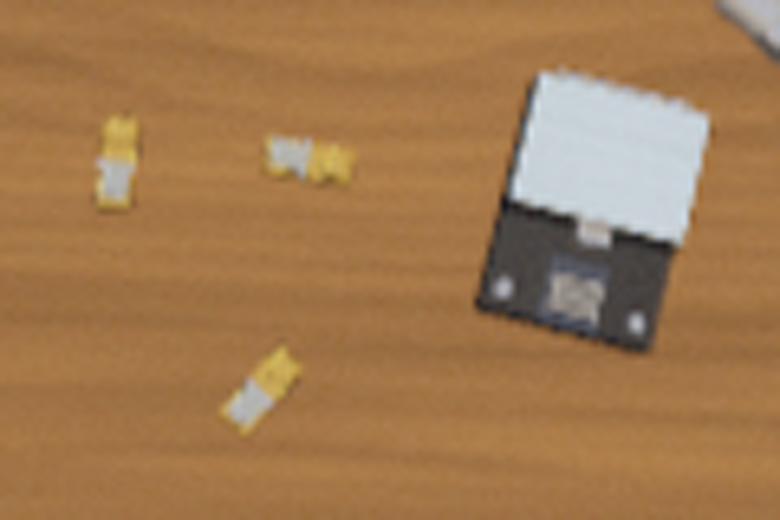

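View pics/c2.png

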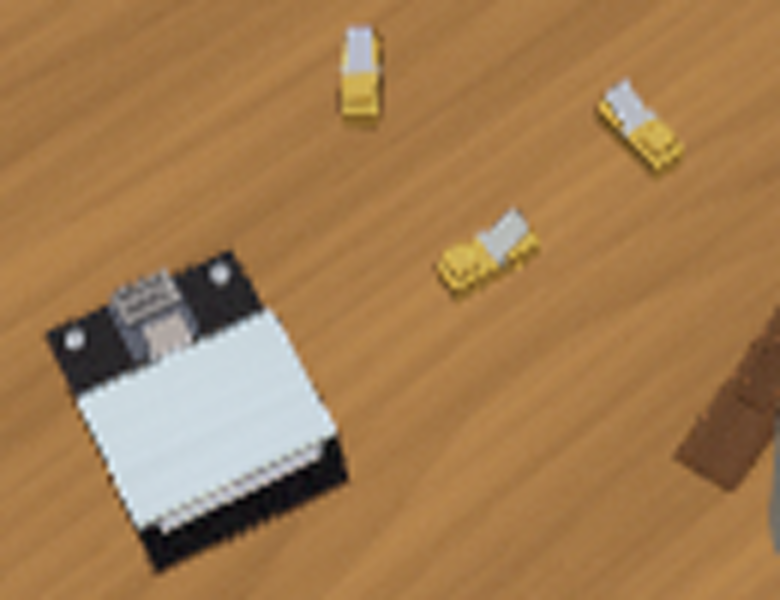

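View pics/c3.png

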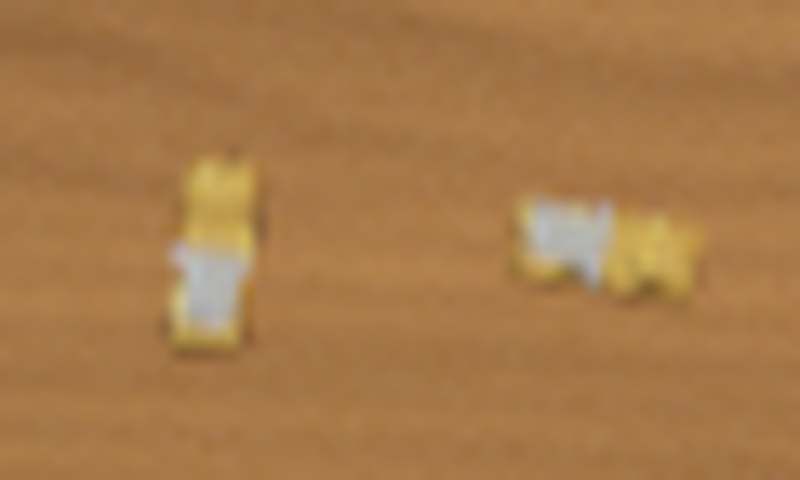

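Run:
```python
from h import *
from scipy.optimize import least_squares
c1=lambda x,y:(229.5+x/6.5+.0,179.5+y/6.5)
c2=lambda x,y:(149.5+x/6,179.5+y/6)
top=[((-66,44,24),c1(478,308)),((-66,-44,24),c1(650,352)),((-14,44,46),c1(510,200)),((-14,-44,46),c1(680,245)),((52,44,46),c1(540,72)),((52,-44,46),c1(710,112))]
sc=[((-66,44,24),c2(232,250)),((-66,-44,24),c2(48,332)),((-14,44,46),c2(268,310)),((-14,-44,46),c2(80,400)),((52,44,46),c2(335,435)),((52,-44,46),c2(142,527)),((52,-44,0),c2(157,572)),((52,44,0),c2(348,480))]
def W(p,P):
    c,s=np.cos(p[2]),np.sin(p[2]);x,y,z=np.array(P)/1000
    return [p[0]+c*x-s*y,p[1]+s*x+c*y,z]
for nm,st,ss in [("both",top,sc),("top",top,[]),("scene",[],sc)]:
    f=lambda p:np.concatenate([proj("top",W(p,P))-uv for P,uv in st]+[proj("scene",W(p,P))-uv for P,uv in ss])
    r=least_squares(f,[.5,-.23,0]);print(nm,r.x.round(4),np.abs(r.fun).max().round(2))
    for P in [(-52,0,24),(-21,0,59.5),(18,0,5)]: print(np.round(W(r.x,P),4))
c3=lambda x,y:(231.5+x/13.33,185.5+y/13.33)
# top: near end, far end
a=atz("top",c3(206,345),.007);b=atz("top",c3(222,160),.010);print(a,b,np.linalg.norm(b-a),np.arctan2(b[1]-a[1],b[0]-a[0]))
for d in [172,245]: print(atz("top",c3(d,300),.012))
# scene plane: blade end and knob end
a=atz("scene",c2(612,95),.012);b=atz("scene",c2(672,155),.012);print(a,b,np.linalg.norm(b-a),np.arctan2(b[1]-a[1],b[0]-a[0]))
print(tri(c2(640,125),(247,204.3)))
```

```text
both [ 0.4894 -0.2296 -0.2281] 1.26
[ 0.4387 -0.2178  0.024 ]
[ 0.4689 -0.2248  0.0595]
[ 0.5069 -0.2337  0.005 ]
top [ 0.4887 -0.227  -0.2196] 0.71
[ 0.438  -0.2157  0.024 ]
[ 0.4683 -0.2224  0.0595]
[ 0.5063 -0.2309  0.005 ]
scene [ 0.4898 -0.2307 -0.2279] 0.93
[ 0.4392 -0.219   0.024 ]
[ 0.4694 -0.226   0.0595]
[ 0.5074 -0.2348  0.005 ]
[0.47985389 0.01520945 0.007     ] [0.52632929 0.01308391 0.01      ] 0.04662059506663501 -0.04570280593362927
[0.49004054 0.02394904 0.012     ]
[0.49069683 0.00582128 0.012     ]
[0.47949601 0.01352617 0.012     ] [0.52416233 0.01067128 0.012     ] 0.0447574663609851 -0.0638292124556646
(array([0.50179521, 0.0140153 , 0.01081581]), np.float64(0.004504253448807455))
```

Case fit: origin (0.489,-0.230), yaw -0.226, and the residual is within 1.3 px, with deck, hook and bed agreeing with the networks' points. Plane A: about (0.503,0.014), yaw -0.05, length 46 mm and width 18 mm, as specified. The alternatives are B at y=-0.085 and C at y=-0.063, so A is farthest left. Next comes the button.

```bash
cat >> h.py <<'E'
CX,CY,CW=0.4893,-0.2292,-0.226
def cw(x,y,z):
    c,s=np.cos(CW),np.sin(CW);return [CX+c*x-s*y,CY+s*x+c*y,z]
def q(psi): return [float(np.cos(psi/2)),float(np.sin(psi/2)),0.,0.]
def fz(n=1): return np.mean([read_ft_force() for _ in range(n)],0)
E
python3 - <<'E'
from h import *
t=read_time_s
print(t()); move_gripper(0.0,20); print("grip",t(),read_finger_gap())
move_ptp(cw(-.054,0,.13),q(CW)); print(t())
movel(cw(-.054,0,.078),speed=.1); print(t(),read_eef_pos(),cw(-.054,0,.078))
pause(.2)
F=[read_ft_force() for _ in range(5)]; print(np.round(F,2),t())
b=np.mean(F,0); z=.076; con=None
while z>.044:
    movel(cw(-.054,0,z),speed=.03); f=(fz(3)-b)[2]
    print(round(z,4),round(f,2),round(t(),2),round(read_eef_pos()[2],4))
    if con is None and f>1.5: con=z
    if f>7: break
    if con and z<con-.0052: break
    z-=.0015 if con is None else .001
im=read_camera("scene");cv2.imwrite("pics/s1.png",cv2.resize(im[150:300,100:300][:,:,::-1],(800,600),interpolation=cv2.INTER_CUBIC)); print(t())
E
```

```text
1.7
grip 2.4667 -0.0002854962397635958
4.0583
4.725 [ 0.43693396 -0.21746644  0.07814139] [np.float64(0.43667319227926293), np.float64(-0.21709962359574844), 0.078]
[[ 0.09 -0.68 -0.5 ]
 [ 0.09 -0.68 -0.5 ]
 [ 0.09 -0.68 -0.5 ]
 [ 0.09 -0.68 -0.5 ]
 [ 0.09 -0.68 -0.5 ]] 4.925
0.076 0.94 5.17 0.0761
0.0745 1.24 5.42 0.0744
0.073 0.71 5.67 0.0729
0.0715 1.2 5.92 0.0714
0.07 0.64 6.17 0.0699
0.0685 0.9 6.42 0.0684
0.067 0.95 6.67 0.0669
0.0655 -0.29 6.92 0.0654
0.064 0.01 7.17 0.0639
0.0625 0.45 7.42 0.0624
0.061 0.32 7.67 0.0609
0.0595 0.46 7.92 0.0594
0.058 1.58 8.18 0.0581
0.057 3.43 8.43 0.0573
0.056 3.96 8.68 0.0562
0.055 3.28 8.93 0.0551
0.054 3.5 9.18 0.054
0.053 3.03 9.43 0.053
0.052 6.94 9.68 0.0525
9.725
```

View pics/s1.png

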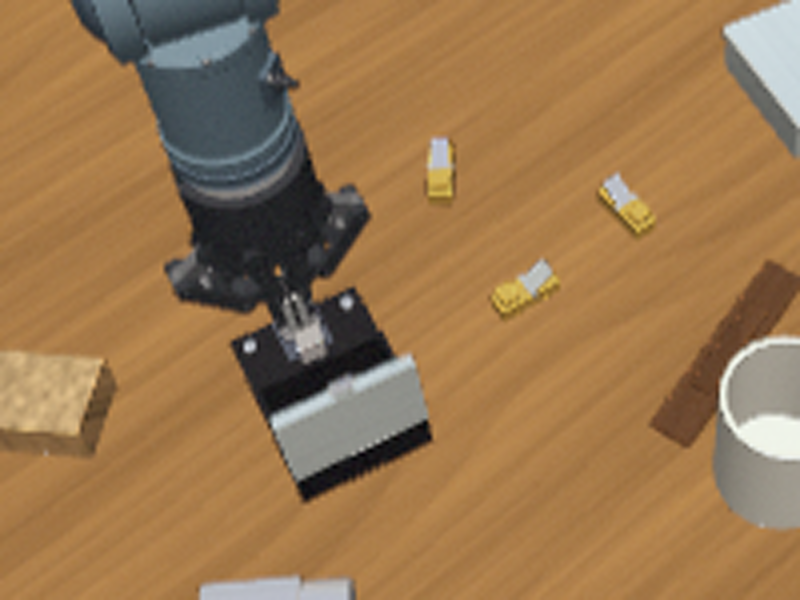

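The lid is popping open: its edge is at (345,385) and the hook has released. The neighbours are undisturbed. Next I retreat and fetch plane A.

Run:
```python
from h import *
t=read_time_s
movel(cw(-.056,0,.075),speed=.1)
movel(cw(-.06,0,.15),speed=.25)
move_ptp([.503,.013,.10],q(-.05)); print(t())
move_gripper(.042,30); print(t(),read_finger_gap())
im=read_camera("scene");cv2.imwrite("pics/s2.png",cv2.resize(im[150:300,130:330][:,:,::-1],(800,600),interpolation=cv2.INTER_CUBIC))
im=read_camera("top");cv2.imwrite("pics/t2.png",cv2.resize(im[160:250,220:340][:,:,::-1],(800,600),interpolation=cv2.INTER_CUBIC))
print(t(),read_eef_pos())
```

```text
11.525
12.0 0.04182096504957694
12.1 [0.50303831 0.01286163 0.10009766]
```

View pics/s2.png

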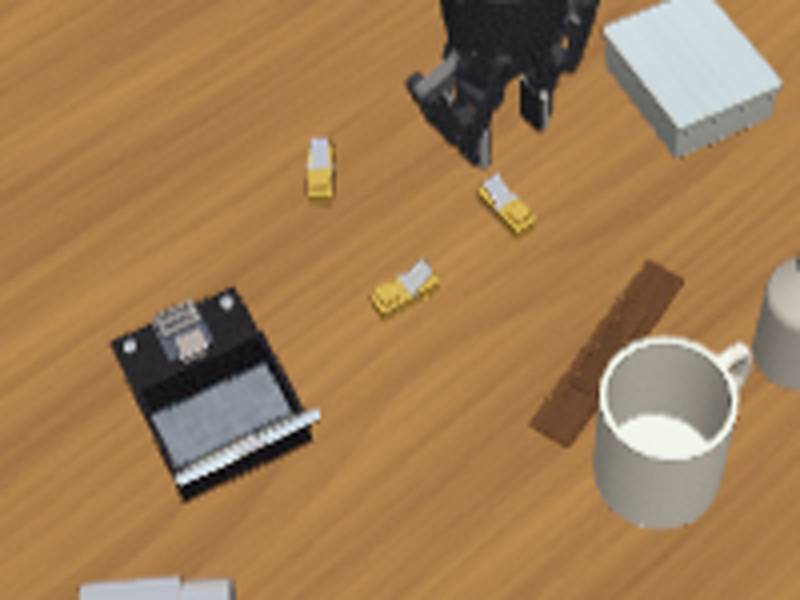

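View pics/t2.png

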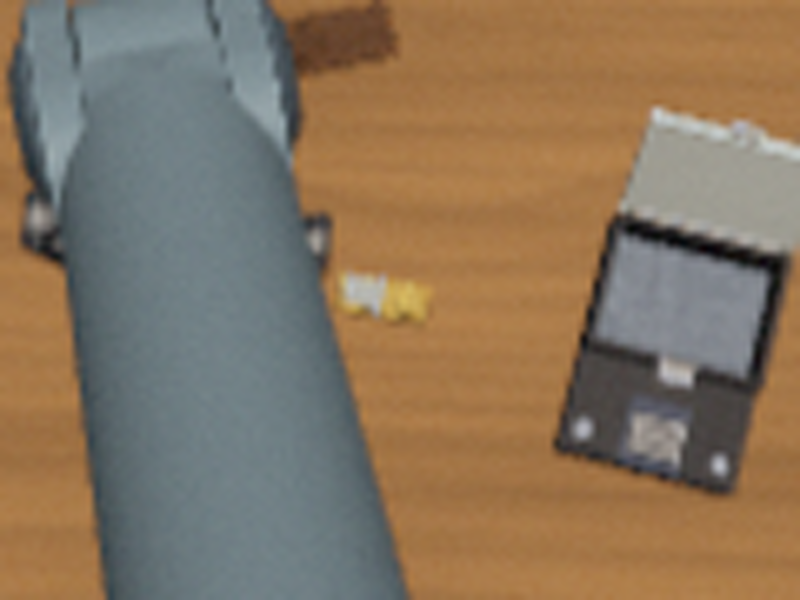

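The lid is fully open, with the box floor at (220,415) in the scene crop. The open gripper is above plane A (505,205), and look-alikes B (405,290) and C (320,165) are untouched. Now I grasp it.

Run:
```python
from h import *
t=read_time_s
b=fz()
movel([.503,.013,.035],speed=.15); print((fz()-b).round(2))
movel([.503,.013,.0235],speed=.05); print((fz()-b).round(2),read_eef_pos())
move_gripper(.0,35); print(t(),read_finger_gap())
movel([.503,.013,.045],speed=.08); pause(.1); print((fz()-b).round(2),read_finger_gap())
im=read_camera("scene");cv2.imwrite("pics/s3.png",cv2.resize(im[160:250,210:330][:,:,::-1],(800,600),interpolation=cv2.INTER_CUBIC)); print(t())
```

```text
[-0.13  0.75  0.49]
[-1.05  0.84 -0.48] [0.50289691 0.01296094 0.02347852]
13.4 0.016637854825257335
[-0.2  -0.7  -1.71] 0.017145045551460097
13.9667
```

View pics/s3.png

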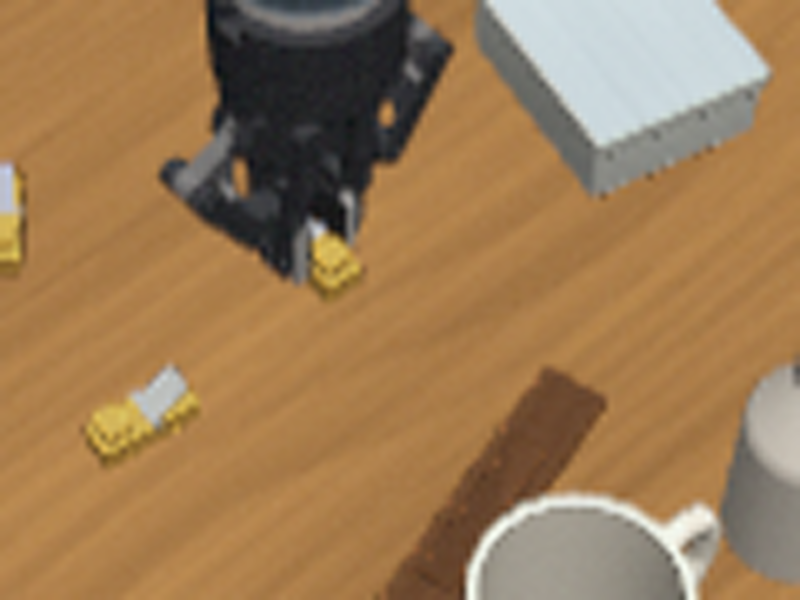

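Plane A is held level between the pads at (330,255), and the gap of 17 mm matches its 18 mm width. Look-alike B at (140,415) stayed put. Next I carry it to the case and set it down by feel.

Run:
```python
from h import *
t=read_time_s
movel([.503,.013,.14],speed=.25)
move_ptp(cw(.017,0,.14),q(CW)); print(t())
im=read_camera("scene");cv2.imwrite("pics/s4.png",cv2.resize(im[190:280,130:250][:,:,::-1],(800,600),interpolation=cv2.INTER_CUBIC)); print(t(),read_finger_gap(),read_eef_pos(),cw(.017,0,.14))
```

```text
15.4667
15.5167 0.017019796687719385 [ 0.50648574 -0.22926831  0.13931885] [np.float64(0.5058676987268987), np.float64(-0.233009377756894), 0.14]
```

View pics/s4.png

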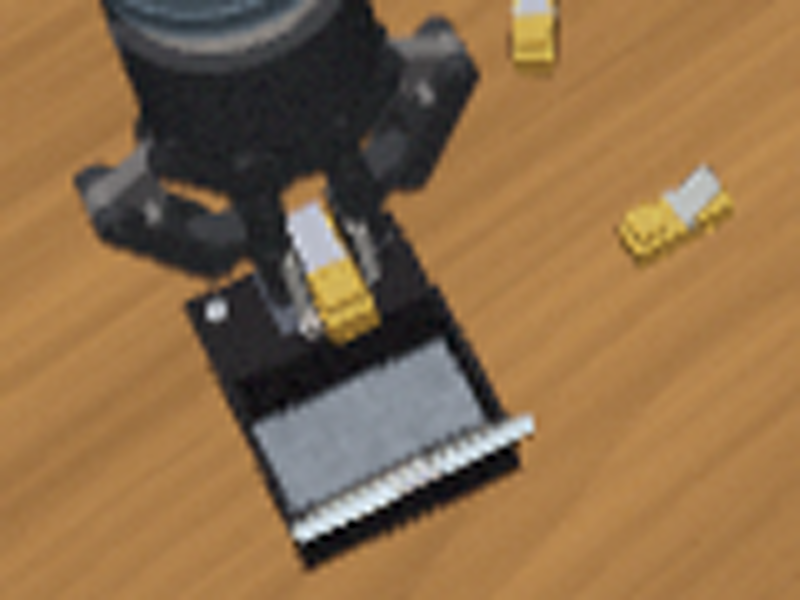

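Run:
```python
from h import *
t=read_time_s
pause(.2); b=fz()
movel(cw(.017,0,.065),speed=.15); pause(.1); print((fz()-b).round(2),read_eef_pos(),t())
im=read_camera("scene");cv2.imwrite("pics/s5.png",cv2.resize(im[190:280,130:250][:,:,::-1],(800,600),interpolation=cv2.INTER_CUBIC))
z=.045
while z>.024:
    movel(cw(.017,0,z),speed=.05); f=fz()-b; print(round(z,4),f.round(2),round(read_eef_pos()[2],4),round(t(),2))
    if f[2]>3 or np.linalg.norm(f)>6: break
    z-=.005 if z>.036 else .0015
im=read_camera("scene");cv2.imwrite("pics/s6.png",cv2.resize(im[190:280,130:250][:,:,::-1],(800,600),interpolation=cv2.INTER_CUBIC))
```

```text
[ 0.02 -1.12 -0.62] [ 0.5072521  -0.23348363  0.06638643] 16.4667
0.045 [ 0.03 -0.76  0.21] 0.0445 17.07
0.04 [0.73 0.26 0.01] 0.0397 17.32
0.035 [ 0.32 -0.49 -0.02] 0.0346 17.57
0.0335 [-0.36 -0.78 -0.85] 0.0335 17.82
0.032 [ 0.5  -1.06 -0.8 ] 0.0319 18.07
0.0305 [-0.09 -0.97 -0.71] 0.0304 18.32
0.029 [ 1.27 -0.32 -0.3 ] 0.0289 18.57
0.0275 [-3.46  0.04  8.5 ] 0.0289 18.82
```

View pics/s6.png

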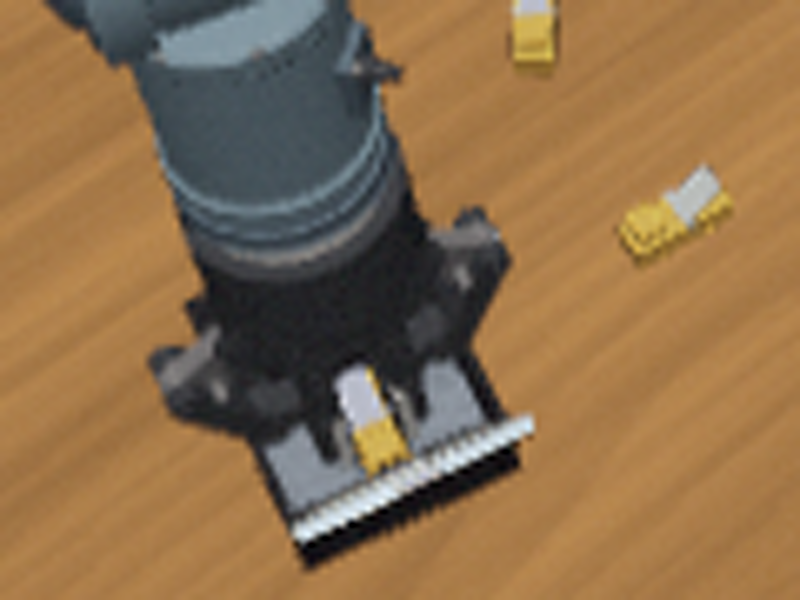

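The sole met the floor at TCP z≈0.0288, where I expected it. The plane lies within the box (370,425), clear of the walls. Now I release and retreat.

Run:
```python
from h import *
t=read_time_s
movel(cw(.017,0,.0288),speed=.03)
move_gripper(.034,20); print(read_finger_gap(),t())
movel(cw(.017,0,.06),speed=.08)
movel(cw(.017,0,.16),speed=.25); print(t())
move_ptp(cw(.03,.09,.2),q(CW))
im=read_camera("scene");cv2.imwrite("pics/s7.png",cv2.resize(im[190:280,130:250][:,:,::-1],(800,600),interpolation=cv2.INTER_CUBIC))
im=read_camera("top");cv2.imwrite("pics/t7.png",cv2.resize(im[170:245,280:380][:,:,::-1],(800,600),interpolation=cv2.INTER_CUBIC));print(t())
```

```text
0.03393803820687887 19.425
20.5167
21.1
```

View pics/s7.png

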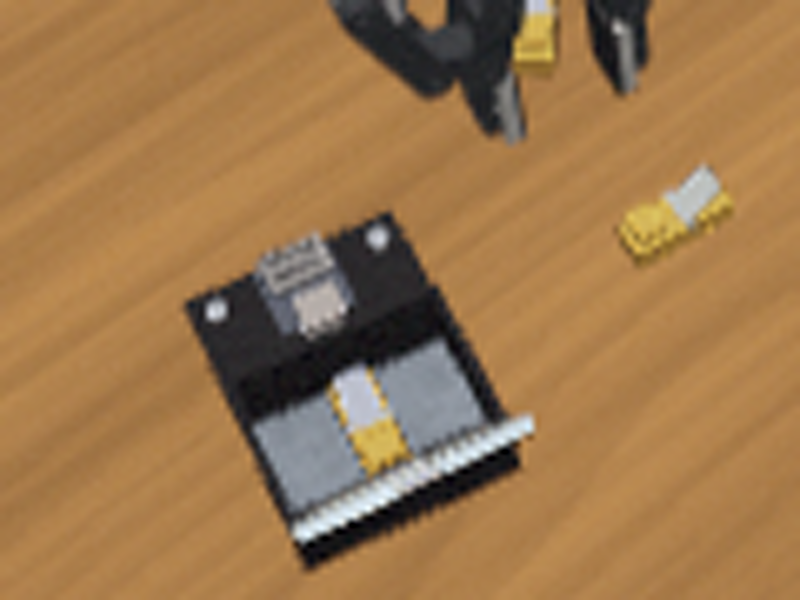

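View pics/t7.png

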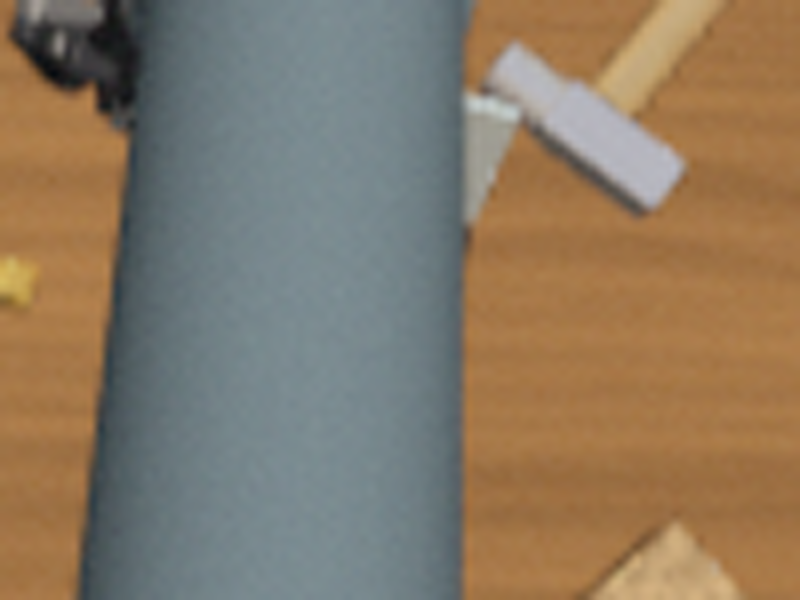

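The plane lies flat and centred in the box at (370,420), and the lid is still fully open (free edge 295,535 to 530,425). Next I go behind the lid and swing it over with closed fingers, following the hinge arc under force watch.

```bash
cat >> h.py <<'E'
def tcp(c): return cw(c[0]+.011,0,c[1]+.019)
def corner(th):
    u=np.array([-np.cos(th),np.sin(th)]);n=np.array([np.sin(th),np.cos(th)])
    h=np.array([.052,.040])
    e=h+.066*u+.006*n
    if th>=np.pi/2:
        return np.array([e[0],.074+(.085-.074)*(2.1-th)/(2.1-np.pi/2)])
    r=.045+.015*(1-th/(np.pi/2))
    return h+r*u+.006*n
E
python3 - <<'E'
from h import *
t=read_time_s
print(atz("top",(352,186),.02))
move_gripper(0,20)
move_ptp(cw(.125,.05,.19),q(CW)); print(t())
c=corner(2.1); movel(tcp([c[0]+.012,.15]),speed=.2)
pause(.2); b=fz()
movel(tcp([c[0]+.012,c[1]]),speed=.15); print((fz()-b).round(1),t())
for th in np.arange(2.1,.34,-.15):
    movel(tcp(corner(th)),speed=.08); f=fz()-b; print(round(th,2),f.round(1),round(t(),2))
    if np.linalg.norm(f)>12: print("STOP");break
im=read_camera("scene");cv2.imwrite("pics/s8.png",cv2.resize(im[190:280,130:250][:,:,::-1],(800,600),interpolation=cv2.INTER_CUBIC))
print(t())
E
```

```text
[ 0.5757684  -0.33092566  0.02      ]
22.0167
[-0.2 -0.6  0.1] 23.3
2.1 [-0.4 -0.7  0.5] 23.6
1.95 [ 1.1 -0.8  0.6] 23.87
1.8 [ 0.4 -0.7  1. ] 24.14
1.65 [ 1.4 -0.5 -1.9] 24.42
1.5 [ 2.4 -0.3 -1.4] 24.68
1.35 [1.9 0.2 0. ] 24.93
1.2 [ 1.4 -0.1  1.7] 25.18
1.05 [0.9 0.1 1.8] 25.43
0.9 [ 1.2 -1.   1.2] 25.68
0.75 [ 1.3 -0.3  2.1] 25.93
0.6 [-0.5 -0.5  2.3] 26.18
0.45 [0.3 0.3 2. ] 26.44
26.4917
```

View pics/s8.png

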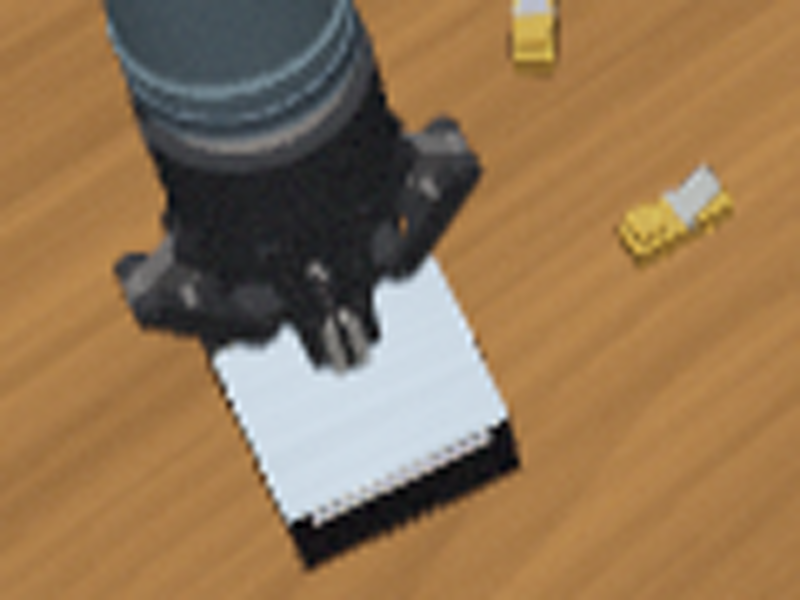

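The lid follows under the fingers (340,355), the force is only 2 N, and everything else is in place. The last bit down goes in small steps, feeling for the click.

Run:
```python
from h import *
t=read_time_s
b=np.zeros(3)  # drift small; report raw
pk=0
for th in list(np.arange(.4,.22,-.06))+list(np.arange(.21,-.06,-.015)):
    movel(tcp(corner(th)),speed=.04); f=fz(); z=read_eef_pos()[2]-.019; print(round(th,3),f.round(1),round(z,4),round(corner(th)[1],4),round(t(),2))
    pk=max(pk,f[2])
    if np.linalg.norm(f)>17: print("STOP");break
```

```text
0.4 [-0.5 -0.3  1.8] 0.0673 0.0674 26.74
0.34 [ 1.2 -0.1  1.4] 0.0644 0.0646 26.99
0.28 [1.6 0.2 2.1] 0.0613 0.0616 27.24
0.22 [-0.5 -0.2  1.1] 0.0582 0.0585 27.49
0.21 [ 0.1 -0.6  1.9] 0.0579 0.058 27.74
0.195 [-0.3  0.1  2.4] 0.0571 0.0572 27.99
0.18 [1.3 0.5 4.4] 0.0567 0.0563 28.24
0.165 [-0.2  1.6  6.6] 0.0561 0.0555 28.49
0.15 [0.2 1.2 7.2] 0.0556 0.0547 28.74
0.135 [0.4 0.5 7.8] 0.0549 0.0538 28.99
0.12 [-0.4  1.1  8.7] 0.0543 0.053 29.24
0.105 [-0.3  1.4  9.1] 0.0537 0.0522 29.49
0.09 [-0.   1.3 11.5] 0.053 0.0513 29.74
0.075 [0.4 0.3 7.2] 0.0516 0.0504 29.99
0.06 [-0.2  0.8  6.1] 0.0506 0.0496 30.24
0.045 [2.2 0.3 3.8] 0.0492 0.0487 30.49
0.03 [0.3 0.4 2.1] 0.0471 0.0478 30.74
0.015 [ 1.1 -0.1  1.4] 0.0465 0.0469 30.99
0.0 [-1.   1.3  4.3] 0.0461 0.046 31.24
-0.015 [-3.4  0.5  9.9] 0.0461 0.0451 31.49
-0.03 [-4.   2.3 14.8] 0.046 0.0442 31.74
-0.045 [-5.6  3.1 19.6] 0.0459 0.0433 31.99
STOP
```

The force peaked at 11.5 N, fell to 1.4 N, then met the hard stop at 46 mm, so it clicked. I lift off and look.

Run:
```python
from h import *
t=read_time_s
p=tcp(corner(.015)); movel(p,speed=.03)
movel([p[0],p[1],p[2]+.02],speed=.08); movel([p[0],p[1],.2],speed=.25)
move_ptp([.40,.12,.25],q(CW)); pause(.3)
im=read_camera("scene");cv2.imwrite("pics/s9.png",cv2.resize(im[150:300,100:300][:,:,::-1],(800,600),interpolation=cv2.INTER_CUBIC))
im=read_camera("top");cv2.imwrite("pics/t9.png",cv2.resize(im[:,:,::-1],(800,600),interpolation=cv2.INTER_CUBIC));print(t(),read_ft_force())
d=tip_of("scene","lid_edge") if 0 else None
```

```text
35.0417 [-0.42224609  0.25248431 -0.11676721]
```

View pics/s9.png

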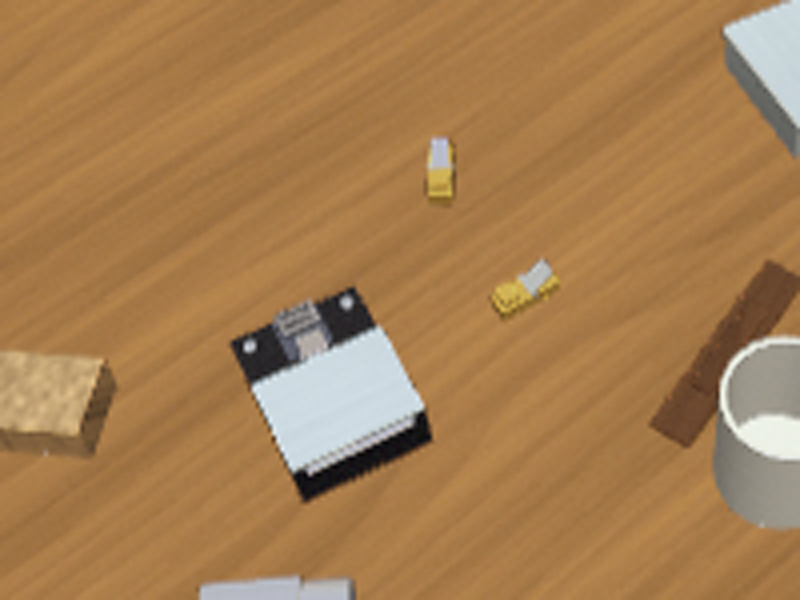

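View pics/t9.png

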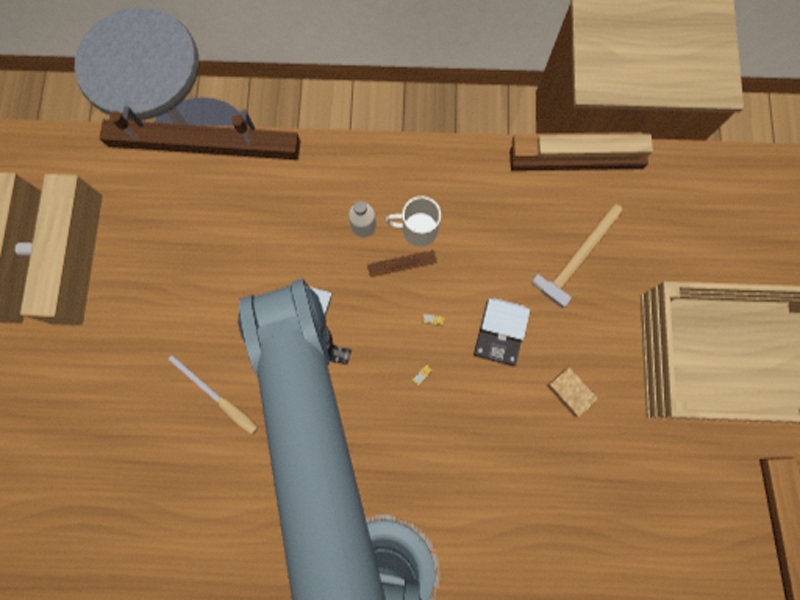

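The lid lies shut under the hook, with its free edge from (255,380) to (370,330), about 3 s after I let go. The look-alikes and bystanders are where they started, and the robot is clear. Handing in.

```bash
python3 -c "
from bench import *
sign_off();print(read_time_s())"
```

```text
the job is handed in; nothing more can be done
the job is handed in; nothing more can be done
```

The plane is in the case with the lid latched shut, and I handed the job in after about 35 s of the 64 s allowed. The hand-in reports no verdict.

- **Button:** I pressed it by feel with closed fingers, peaking at about 7 N, and the lid sprang fully open.
- **Plane:** I took the leftmost of the three look-alikes, at y≈+0.013 m. I set it on the box floor at about 8.5 N, let go, and saw it lying flat and centred.
- **Lid:** I pushed it over from behind. The force rose to 11.5 N, fell to 1.4 N at the click, and the lid then met its stop at 46 mm. I went slightly past that stop before stopping, so my highest measured push was about 20 N, still under the 30 N limit.
- **Last pictures:** The lid was still shut about 3 s after release, the robot was clear, and everything else I could see was where it started. The arm hid most of the tin in the final top view.
- **Not checked:** I could not see the plane once the lid was closed.

No check failed or disagreed. Force readings wandered by about 1 N throughout.

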